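# Set up a gravimetric flow check: beaker on the balance, pump track arm held open

## Robot

A 7-joint arm with a two-finger parallel gripper is mounted at the origin on a cart in front of the work surface, level with it; the furniture and walls round the work are solid. World frame = base frame: x ahead of the robot, y to its left, z up, the work surface at z = 0. Lengths are in m, angles in rad, forces in N, time in s.
With the tool pointing down it reaches from about 0.4 to 0.85 m from the base axis. Payload 10.4 kg.
Tool frame: the origin (TCP) lies midway between the tips of the shut fingers; the grasp point (between the pads) lies 19 mm behind it; z points along the fingers, y is the line along which they close (so a half turn about z gives the same grasp; the last joint's range is limited). The gripper opens to 87 mm and grips with 3 to 60 N. Pads are 19 mm wide; open, the fingers measure 117 mm over their backs; the gripper's body (75 mm by 190 mm) begins 51 mm behind the grasp point.
Start: joints at [-1.365, 0.332, -0.065, 1.46, 0.022, 1.35, -0.088], TCP at [0.142, 0.609, 0.223] pointing down, gripper open.
Joint ranges: [-2.6, 2.6], [-0.5, 2.12], [-1.47, 1.34], [0.16, 2.42], [-1.27, 4.41], [0.06, 2.06], [-2.6, 2.6]. Speed limits (rad/s): [2.22, 2.22, 2.79, 2.79, 3.14, 3.14, 3.14].

## Interface

Orientations are given as a unit quaternion [x, y, z, w].
In Python, from bench import sensors, eyes, order gives the robot as it stands.
- The arm moves only by the tool arm_command, never from a script. Its argument "steps" is a list of rows, each an object with "rot": the turn, a rotation vector about the world's x, y, z in degrees, a list of three; "slide": the shift along the world's x, y, z in m, a list of three; "grip": the opening, from 0 (shut) to 1 (fully open). A call has exactly 8 rows; each row shifts and turns the commanded pose from where the row before left it; what a row does not reach is not made up. A row lasts 1/8 s, in which the tool goes at most 62.5 mm and 10.7 degrees, less where a joint would pass 70% of its speed; a pose out of reach is approached as far as the arm can. A call with a gripper value outside its range is refused whole. The fingers move at their own pace and stop on an object; "newtons" is the grip in N (left out, the last holds). Time passes only in rows, so rows that do not move let the fingers close, or fill a call up. It gives the time, the measured TCP pose, the force, the opening and the grip force at its end, in the units of the state.
- sensors.read_state(): the state, without advancing time (a new reading comes with each control period).
- eyes.camera(name): name is "scene" or "top" or "wrist"; returns a dict with "pixels" (400x640x3 uint8, red, green, blue), "intrinsics" (3x3 intrinsics, pixels), "pose" (4x4, takes a point from camera to world coordinates). Camera axes: x right, y down, z forward; pixel columns grow to the right and rows downward; lengths in m; the calibration is good to about 2 mm. A picture is of the moment at which its call begins. There is no depth.
- order.close_job(): hands the job in; it is judged then, once.
Trained networks look in a picture, given as the dict that the camera call returned (one of the last four; its "shot" number tells which), for a name from the list of things; names that differ only in an ending like _2 or _b are one class to them, and where a whole thing is asked for, a point or a joint stands for the part that bears it (a point fixed in the world has none). Each returns a list of dicts, best first, with "conf" (0 to 1); they miss things now and then, are a little off and sometimes report something else, mostly with a low value. They report only what shows in the picture. A call takes as long as a camera call. They do not tell look-alikes from the thing itself.
- eyes.look_for(name, picture): "bbox" ([left, top, right, bottom] in pixels, round what is visible of it).
The state is a dict: "time": time; "joint_positions": joint angles; "joint_vel": joint speeds; "joint_torque": joint torques, N m; "ee_pos": TCP position; "eef_rot": TCP orientation; "ft_force": force on the tool from outside, world axes, zero at the start; "torque": the same for the moment, N m; "width": finger opening in m; "grip_force": force on a finger pad.
Only numpy, scipy, OpenCV 4.12 (cv2) and the standard library are available. Lean on these libraries where they do the work, as an engineer would, in place of code of your own. Each camera call takes 0.05 s, during which the arm holds its last target. There are 200 camera calls.

## Task

Set the tubing pump up for a weighed flow check: stand the larger beaker upright in the centre of the balance pan and let go of it, then push the thumb tab of the pump's sprung track arm back past both ratchet clicks, hard against its stop. Finish while still holding the tab pressed back there with the fingers, so that a colleague can lay in the tubing. Leave the smaller beaker and the timer where they are.

Things in the scene. Friction and masses are not known exactly. Their poses are not given: they have to be found in the camera images.
- large_beaker: the larger of two clear open beakers, loose: 57 mm across, 74 mm high, about 70 g, round; grip it round the body. Origin at the centre of its underside, z up its axis. It stands on the worktop in front of the two instruments, left or right of the smaller beaker
- small_beaker: the smaller clear beaker, loose: 46 mm across, 60 mm high; origin at the centre of its underside. To be left alone
- timer: white bench timer lying on its back, loose: 67 x 63 x 20 mm; origin at the centre of its underside. To be left alone
- balance: low white top-pan balance, fixed: 175 mm (its x) by 140 mm (its y), case 45 mm high; display and keys at its -x end, which faces the robot; round steel pan towards its rear. Origin at the centre of its underside, z up. It may stand left or right of the pump
- pan_centre (a point): centre of the top face of the balance's round steel pan: 100 mm across, 62 mm above the worktop, 28 mm behind (+x of) the balance's origin. The pan is sprung and sinks about 2 mm under the beaker, 5 mm at most
- pump: white tubing pump, fixed: 170 mm (x) by 155 mm (y); its -x side, with display and knob, faces the robot. On its grey top plate (73 mm above the worktop): a rotor (58 mm across, top 103 mm above the worktop, centre 40 mm in front of the origin) and behind it the track arm. Tube guides 11 mm high beside the rotor. Origin: centre of the underside, x away from the robot, y left
- track_arm: the pump's sprung track arm: aluminium bar 16 mm wide, lying 81 to 95 mm above the worktop behind the rotor, with a black curved track facing the rotor. Origin on its upright pivot at its right end, on the pump's plate; y along the arm to the thumb tab at its free left end; x points back, the way it opens. z up
- thumb_tab (a point): grey upright tab at the free (left) end of the pump's track arm: 9 mm thick (x), 24 mm wide (y), 45 mm high. Origin: centre of its foot, 95 mm above the worktop. Its x axis points the way to push (back, from the rotor). Swings about an upright pivot 123 mm along its own -y. Free space in front of it. A pawl plunger with a 16 mm black knob, top 25 mm above the tab's foot, is 25 mm to its right
- track_angle (a joint): angle of the sprung arm (rad): 0 closed on the rotor, growing as the tab is pushed back (clockwise from above), 0.46 at the stop. The spring drives it shut: 4 N at the tab when closed, 10 N at the stop, up to 4 N more while the pawl climbs a tooth. Clicks at about 0.19 and 0.36; let go after the second, it falls back to about 0.37, caught by the pawl
- pawl (a joint): lift of the sprung pawl plunger in the arm (m): 0 down on the plate, up to about 0.0045 at the crest of each of the two ratchet teeth; it snaps down behind each tooth (the click)
Not all that is in view belongs to the job. Leave any turquoise look-alike of the large_beaker alone.

How it is judged:
On the way, in this order (a step that is already met when the one before it is completed fails the run):
1. the larger beaker stands upright on the pan, within 15 mm of its centre, let go and at rest (horizontal distance between large_beaker and pan_centre below 0.015 m and angle between large_beaker's own z axis and vertical below 0.1 rad and contact force between large_beaker and balance above 0.3 N and contact force between large_beaker and the fingers below 0.05 N and linear speed of large_beaker below 0.02 m/s), for 0.2 s.
2. the arm has been pushed past the second click: the pawl is down behind the last tooth (value of joint track_angle above 0.36 rad and value of joint pawl below 0.0015 m), for 0.1 s.
At the end, for the whole second after the job is handed in: Arm held beyond 0.42 rad (stop 0.46), pawl down (under 1.5 mm) behind the last tooth, fingers pressing the thumb tab with over 3 N; larger beaker at rest on the pan, upright within 0.1 rad, centred within 15 mm, not touched by the robot (all of step 1 and value of joint track_angle above 0.42 rad and value of joint pawl below 0.0015 m and contact force between the fingers and track_arm above 3 N and contact force between large_beaker and the arm below 0.05 N); the arm keeps its last pose, push and grip.
It fails at once if the smaller beaker is moved more than 20 mm or knocked over (distance of small_beaker from where it was at the start of the episode above 0.02 m or angle between small_beaker's own z axis and vertical above 0.5 rad).
It fails at once if the timer is moved more than 20 mm (distance of timer from where it was at the start of the episode above 0.02 m).
It fails at once if the larger beaker is tipped over (angle between large_beaker's own z axis and vertical above 0.9 rad).
It also fails if it takes over 54 s, if anything falls off the work surface, if the arm or the gripper's body presses on something with over 40 N, if the wrist force passes 120 N, or if a joint passes its speed limit or range.

## Working session

There is one attempt and no reset: what is moved stays moved. The work goes in short steps, Python scripts to look and compute and a tool call to move; the robot and the scene stay as the last step left them, time stands still between calls to the robot, and variables do not carry over. Pictures are saved under pics/ and viewed, at most 10 in all, crops included, and the job is handed in when it is done.

Besides the shell and the picture viewer there is one more tool, called after "Request:" as name(argument=value, ...) on one line, values as JSON. arm_command: Moves the arm, as the interface text tells. Its arguments: {"type":"object","properties":{"steps":{"type":"array","items":{"type":"object","properties":{"rot":{"type":"array","items":{"type":"number"}},"slide":{"type":"array","items":{"type":"number"}},"grip":{"type":"number"}}}},"newtons":{"type":"number"}},"required":["steps"]}

```bash
mkdir -p pics
cat > h.py <<'E'
import numpy as np, cv2
from bench import sensors, eyes, order
def save(p,n): cv2.imwrite('pics/'+n+'.png',p['pixels'][:,:,::-1])
def ray(p,u,v):
    K=np.array(p['intrinsics']);T=np.array(p['pose'])
    d=T[:3,:3]@np.linalg.solve(K,[u,v,1.]);return T[:3,3],d/np.linalg.norm(d)
def atz(p,u,v,z):
    o,d=ray(p,u,v);return o+d*(z-o[2])/d[2]
def proj(p,X):
    T=np.linalg.inv(np.array(p['pose']));c=T[:3,:3]@np.array(X)+T[:3,3];q=np.array(p['intrinsics'])@c;return q[:2]/q[2]
def tri(rays):
    A=sum(np.eye(3)-np.outer(d,d) for o,d in rays);b=sum((np.eye(3)-np.outer(d,d))@o for o,d in rays)
    return np.linalg.solve(A,b)
E
python3 - <<'E'
from h import *
np.set_printoptions(precision=3,suppress=True)
s=sensors.read_state();print(s['time'],s['ee_pos'],s['eef_rot'],s['width'])
P={n:eyes.camera(n) for n in('scene','top')}
for n,p in P.items():
    save(p,n+'0');print(n,p['pose'])
    for t in('large_beaker','small_beaker','balance','pump','track_arm','thumb_tab','timer'):
        print(t,[(np.round(r['bbox']).tolist(),round(r['conf'],2)) for r in eyes.look_for(t,p)])
cv2.imwrite('pics/both.png',cv2.resize(np.vstack([P['scene']['pixels'],P['top']['pixels']])[:,:,::-1],None,fx=.75,fy=.75))
E
```

```text
0.0 [0.142 0.608 0.222] [ 0.114  0.993 -0.001 -0.   ] 0.08725325330518541
scene [[ 0.858 -0.333  0.391  0.076]
 [-0.514 -0.566  0.645 -0.881]
 [ 0.006 -0.754 -0.656  0.81 ]
 [ 0.     0.     0.     1.   ]]
large_beaker [([327.0, 274.0, 352.0, 314.0], 0.88), ([294.0, 231.0, 323.0, 267.0], 0.62)]
small_beaker [([268.0, 199.0, 288.0, 225.0], 0.83)]
balance [([285.0, 166.0, 365.0, 224.0], 0.84)]
pump [([336.0, 186.0, 431.0, 279.0], 0.59)]
track_arm [([316.0, 172.0, 351.0, 194.0], 0.71)]
thumb_tab [([366.0, 192.0, 402.0, 246.0], 0.93)]
timer [([233.0, 178.0, 259.0, 198.0], 0.59)]
top [[ 0.054 -0.978  0.202  0.336]
 [-0.999 -0.053  0.011 -0.183]
 [-0.    -0.202 -0.979  0.971]
 [ 0.     0.     0.     1.   ]]
large_beaker [([345.0, 244.0, 372.0, 272.0], 0.84), ([406.0, 251.0, 439.0, 280.0], 0.77)]
small_beaker [([272.0, 243.0, 296.0, 260.0], 0.71)]
balance [([253.0, 154.0, 321.0, 232.0], 0.7)]
pump [([346.0, 146.0, 422.0, 230.0], 0.82)]
track_arm [([353.0, 166.0, 420.0, 188.0], 0.73)]
thumb_tab [([352.0, 166.0, 420.0, 193.0], 0.7)]
timer [([198.0, 247.0, 228.0, 280.0], 0.76)]
```

View pics/scene0.png

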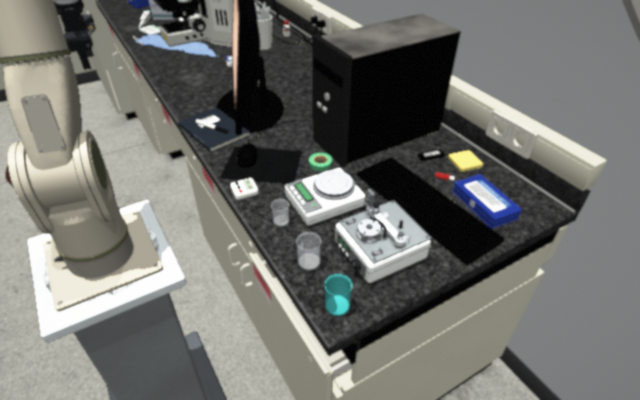

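View pics/top0.png

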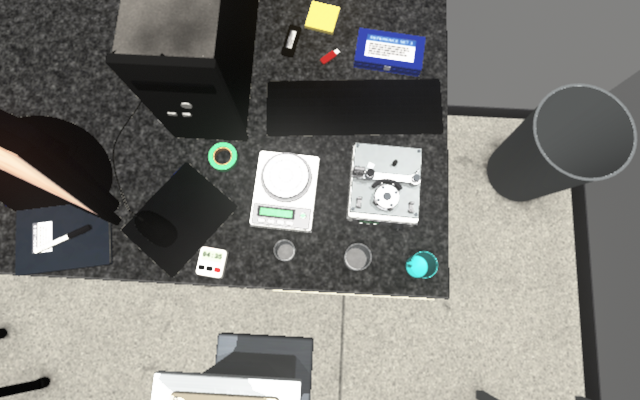

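The clear large beaker is at top (358,258) / scene (308,249). The turquoise one at top (422,265) is the look-alike. The balance is at top (285,190), the pump at (385,183), the tab at the left end of the arm near (368,170), and the small beaker at (284,251).

Run:
```python
from h import *
np.set_printoptions(precision=3,suppress=True)
s=eyes.camera('scene');t=eyes.camera('top')
c=lambda b:((b[0]+b[2])/2,(b[1]+b[3])/2)
L=tri([ray(s,*c((294,231,323,267))),ray(t,*c((345,244,372,272)))]);print('large mid',L)
print('small mid',tri([ray(s,*c((268,199,288,225))),ray(t,*c((272,243,296,260)))]))
print('pan',tri([ray(s,334,184),ray(t,286,176)]),atz(t,286,176,.062))
# balance corners, pump plate corners
for q in((259,152),(319,156),(312,231),(250,227)):print('bal',atz(t,*q,.045))
for q in((353,145),(421,149),(419,222),(348,218)):print('pump',atz(t,*q,.073))
K=lambda p,x0,x1,y0,y1:cv2.resize(p['pixels'][y0:y1,x0:x1,::-1],(640,int(640*(y1-y0)/(x1-x0))),interpolation=cv2.INTER_CUBIC)
a=K(t,335,435,140,185+50);b=K(s,325,440,185,280)
a=a[:300*2];cv2.imwrite('pics/c1.png',cv2.resize(np.hstack([a[:520],b[:520]]),(800,325)) if 1 else a)
```

```text
large mid [ 0.414 -0.27   0.05 ]
small mid [ 0.419 -0.107  0.033]
pan [ 0.588 -0.102  0.052] [ 0.585 -0.103  0.062]
bal [ 0.643 -0.036  0.045]
bal [ 0.641 -0.173  0.045]
bal [ 0.468 -0.167  0.045]
bal [ 0.469 -0.03   0.045]
pump [ 0.661 -0.248  0.073]
pump [ 0.66  -0.398  0.073]
pump [ 0.496 -0.395  0.073]
pump [ 0.496 -0.243  0.073]
```

View pics/c1.png

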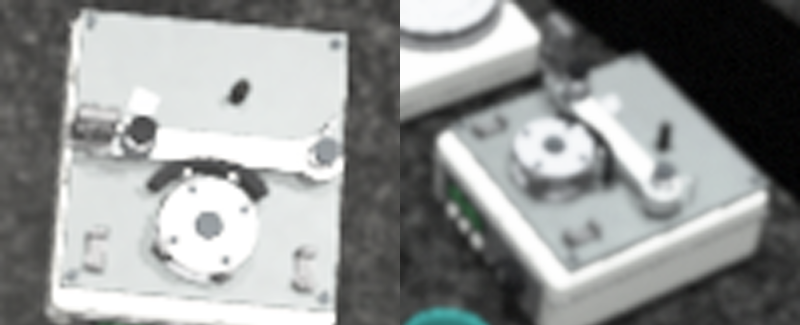

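Run:
```python
from h import *
np.set_printoptions(precision=3,suppress=True)
s=eyes.camera('scene');t=eyes.camera('top')
r=[ray(s,237,128),ray(t,118,215)];X=tri(r);print('lamp end',X,[np.linalg.norm(np.cross(X-o,d)) for o,d in r])
print('disc',atz(s,250,108,0),atz(t,45,165,0), 'box',atz(s,340,160,0),atz(t,175,138,0))
r=[ray(s,250,10),ray(t,2,148)];print('upper',tri(r))
print('tab',[atz(t,358,172,z) for z in(.095,.14)],'turq',atz(t,422,266,.04))
print('tcp in top',proj(t,[.142,.608,.222]),proj(s,[.142,.608,.222]))
S=sensors.read_state();print(S['time'],S['ft_force'])
```

```text
lamp end [0.469 0.252 0.074] [np.float64(0.006926916187864746), np.float64(0.006926916187864665)]
disc [0.594 0.469 0.   ] [0.598 0.477 0.   ] box [0.702 0.04  0.   ] [0.682 0.176 0.   ]
upper [0.523 0.252 0.414]
tab [array([ 0.593, -0.259,  0.095]), array([ 0.58 , -0.255,  0.14 ])] turq [ 0.405 -0.41   0.04 ]
tcp in top [-167.565  385.685] [88.75  61.578]
1.0 [-0.732 -0.429  0.3  ]
```

Run:
```python
from h import *
s=eyes.camera('scene');t=eyes.camera('top')
a=s['pixels'][0:200,130:330,::-1];b=t['pixels'][90:290,0:200,::-1]
cv2.imwrite('pics/c2.png',cv2.resize(np.hstack([a,b]),(800,400),interpolation=cv2.INTER_CUBIC))
```

```text
(no output)
```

View pics/c2.png

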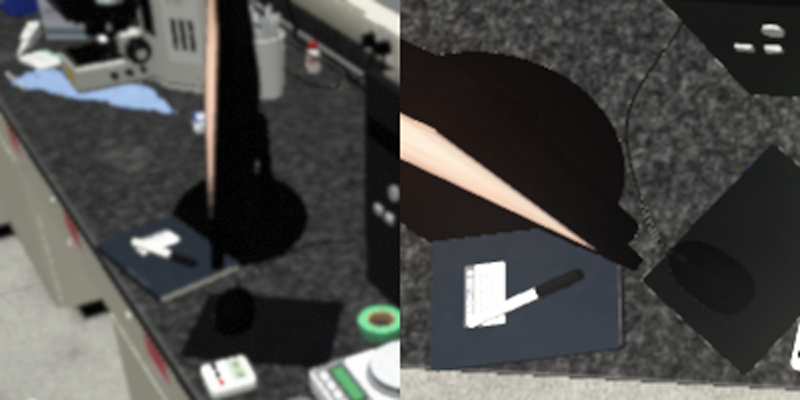

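Request:
arm_command(steps=[{"slide": [0.0216, -0.0456, 0.005], "grip": 1}, {"slide": [0.0216, -0.0456, 0.005], "grip": 1}, {"slide": [0.0216, -0.0456, 0], "grip": 1}, {"slide": [0.0216, -0.0456, 0], "grip": 1}, {"slide": [0.0216, -0.0456, 0], "grip": 1}, {"slide": [0.0233, -0.0433, 0], "grip": 1}, {"slide": [0.0233, -0.0433, 0], "grip": 1}, {"slide": [0.0233, -0.0433, 0], "grip": 1}])

```text
schema error: expected keys rot, slide, grip
```

Request:
arm_command(steps=[{"rot": [0, 0, 0], "slide": [0.0216, -0.0456, 0.005], "grip": 1}, {"rot": [0, 0, 0], "slide": [0.0216, -0.0456, 0.005], "grip": 1}, {"rot": [0, 0, 0], "slide": [0.0216, -0.0456, 0], "grip": 1}, {"rot": [0, 0, 0], "slide": [0.0216, -0.0456, 0], "grip": 1}, {"rot": [0, 0, 0], "slide": [0.0216, -0.0456, 0], "grip": 1}, {"rot": [0, 0, 0], "slide": [0.0233, -0.0433, 0], "grip": 1}, {"rot": [0, 0, 0], "slide": [0.0233, -0.0433, 0], "grip": 1}, {"rot": [0, 0, 0], "slide": [0.0233, -0.0433, 0], "grip": 1}])

```text
time: 2.1
ee_pos: [0.3203, 0.2494, 0.2328]
eef_rot: [0.114, 0.993, 0.0, 0.0]
ft_force: [0.7, 0.3, -0.7]
width: 0.0874
grip_force: 0.0
```

Request:
arm_command(steps=[{"rot": [0, 0, 0], "slide": [0.0233, -0.0467, 0], "grip": 1}, {"rot": [0, 0, 0], "slide": [0.0233, -0.0467, 0], "grip": 1}, {"rot": [0, 0, 0], "slide": [0.0233, -0.0467, 0], "grip": 1}, {"rot": [0, 0, 0], "slide": [0.008, -0.05, 0], "grip": 1}, {"rot": [0, 0, 0], "slide": [0.008, -0.05, 0], "grip": 1}, {"rot": [0, 0, 0], "slide": [0.008, -0.05, 0], "grip": 1}, {"rot": [0, 0, 0], "slide": [0.008, -0.05, 0], "grip": 1}, {"rot": [0, 0, 0], "slide": [0.008, -0.05, 0], "grip": 1}])

```text
time: 3.1
ee_pos: [0.4296, -0.141, 0.2328]
eef_rot: [0.114, 0.993, 0.0, 0.001]
ft_force: [0.3, 0.5, 0.7]
width: 0.0872
grip_force: 0.0
```

Run:
```python
from h import *
np.set_printoptions(precision=3,suppress=True)
p=eyes.camera('wrist');save(p,'w1');print(p['pose'])
for t in('large_beaker','thumb_tab'):print(t,[(np.round(r['bbox']).tolist(),round(r['conf'],2)) for r in eyes.look_for(t,p)])
print('pred',proj(p,[.414,-.27,0]),proj(p,[.414,-.27,.074]),proj(p,[.585,-.102,.062]),proj(p,[.585,-.256,.14]))
```

```text
[[ 0.227  0.934  0.277  0.354]
 [ 0.974 -0.218 -0.064 -0.123]
 [ 0.001  0.284 -0.959  0.395]
 [ 0.     0.     0.     1.   ]]
large_beaker [([61.0, 184.0, 145.0, 247.0], 0.98), ([183.0, 169.0, 244.0, 220.0], 0.66)]
thumb_tab [([202.0, 320.0, 266.0, 344.0], 0.67)]
pred [222.069 182.999] [201.372 198.403] [378.138 294.342] [245.716 367.178]
```

View pics/w1.png

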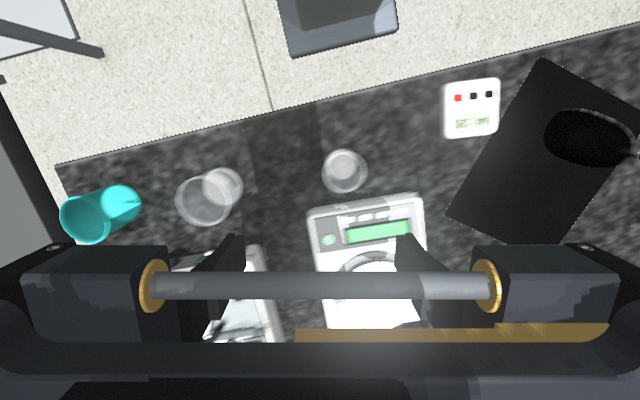

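Rim centre is at about (205,200) and base at (222,187), within 3 px of the prediction, so the beaker is at about (0.416, -0.267).

Request:
arm_command(steps=[{"rot": [0, 0, 0], "slide": [-0.0047, -0.042, 0], "grip": 1}, {"rot": [0, 0, 0], "slide": [-0.0047, -0.042, 0], "grip": 1}, {"rot": [0, 0, 0], "slide": [-0.0047, -0.042, 0], "grip": 1}, {"rot": [0, 0, 0], "slide": [0, 0, -0.04], "grip": 1}, {"rot": [0, 0, 0], "slide": [0, 0, -0.045], "grip": 1}, {"rot": [0, 0, 0], "slide": [0, 0, -0.045], "grip": 1}, {"rot": [0, 0, 0], "slide": [0, 0, 0], "grip": 1}, {"rot": [0, 0, 0], "slide": [0, 0, 0], "grip": 1}])

```text
time: 4.25
ee_pos: [0.4162, -0.2653, 0.104]
eef_rot: [0.114, 0.993, -0.0, 0.001]
ft_force: [-0.4, -0.3, -0.4]
width: 0.0868
grip_force: 0.0
```

Run:
```python
from h import *
np.set_printoptions(precision=3,suppress=True)
p=eyes.camera('wrist');save(p,'w2')
S=sensors.read_state();print(S['ee_pos'],S['ft_force'])
print([(np.round(r['bbox']).tolist(),round(r['conf'],2)) for r in eyes.look_for('large_beaker',p)])
a=np.linspace(0,2*np.pi,9)
print(*[proj(p,[.416+.0285*np.cos(t),-.267+.0285*np.sin(t),.074]).round() for t in a])
```

```text
[ 0.417 -0.265  0.104] [-0.193 -1.003  0.179]
[([85.0, 199.0, 196.0, 270.0], 0.91), ([276.0, 173.0, 361.0, 269.0], 0.56)]
[327. 268.] [352. 251.] [359. 222.] [340. 197.] [307. 191.] [281. 210.] [277. 240.] [296. 263.] [327. 268.]
```

View pics/w2.png

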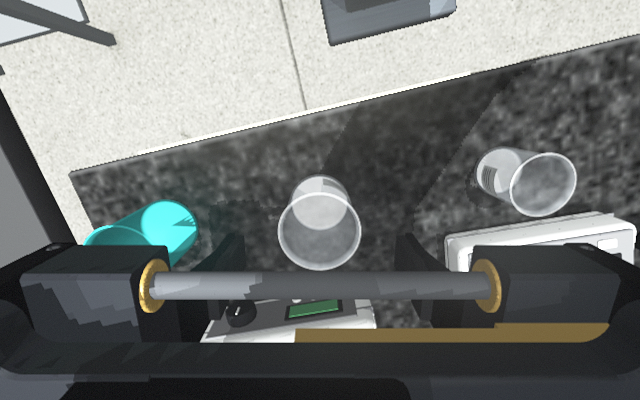

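The rim spans x 278–361, y 192–270, which matches the prediction, so it is centred between the fingers.

Request:
arm_command(newtons=12, steps=[{"rot": [0, 0, 0], "slide": [0, -0.001, -0.036], "grip": 1}, {"rot": [0, 0, 0], "slide": [0, 0, -0.036], "grip": 1}, {"rot": [0, 0, 0], "slide": [0, 0, 0], "grip": 1}, {"rot": [0, 0, 0], "slide": [0, 0, 0], "grip": 0.4}, {"rot": [0, 0, 0], "slide": [0, 0, 0], "grip": 0.4}, {"rot": [0, 0, 0], "slide": [0, 0, 0], "grip": 0.4}, {"rot": [0, 0, 0], "slide": [0, 0, 0], "grip": 0.4}, {"rot": [0, 0, 0], "slide": [0, 0, 0], "grip": 0.4}])

```text
time: 5.35
ee_pos: [0.4159, -0.2663, 0.031]
eef_rot: [0.114, 0.993, 0.0, 0.0]
ft_force: [-0.3, 1.4, 5.4]
width: 0.0551
grip_force: 12.0
```

Request:
arm_command(steps=[{"rot": [0, 0, 0], "slide": [0, 0, 0.04], "grip": 0.4}, {"rot": [0, 0, 0], "slide": [0, 0, 0.05], "grip": 0.4}, {"rot": [0, 0, 0], "slide": [0, 0, 0.05], "grip": 0.4}, {"rot": [0, 0, 0], "slide": [0.034, 0.033, 0], "grip": 0.4}, {"rot": [0, 0, 0], "slide": [0.034, 0.033, 0], "grip": 0.4}, {"rot": [0, 0, 0], "slide": [0.034, 0.033, 0], "grip": 0.4}, {"rot": [0, 0, 0], "slide": [0.034, 0.033, 0], "grip": 0.4}, {"rot": [0, 0, 0], "slide": [0.033, 0.032, 0], "grip": 0.4}])

```text
time: 6.35
ee_pos: [0.5853, -0.101, 0.1702]
eef_rot: [0.114, 0.993, 0.0, -0.0]
ft_force: [1.1, 0.0, -0.8]
width: 0.0554
grip_force: 12.0
```

Run:
```python
from h import *
np.set_printoptions(precision=3,suppress=True)
p=eyes.camera('scene');q=eyes.camera('wrist')
S=sensors.read_state();print(S['time'],S['ee_pos'],S['width'],S['ft_force'])
a=cv2.resize(p['pixels'][130:290,260:460,::-1],(400,320),interpolation=cv2.INTER_CUBIC)
b=cv2.resize(q['pixels'][:,:,::-1],(400,250));b=np.vstack([b,np.zeros((70,400,3),np.uint8)])
cv2.imwrite('pics/c3.png',np.hstack([a,b]))
```

```text
6.45 [ 0.587 -0.097  0.169] 0.05587231259262784 [-0.101  0.121 -1.35 ]
```

View pics/c3.png

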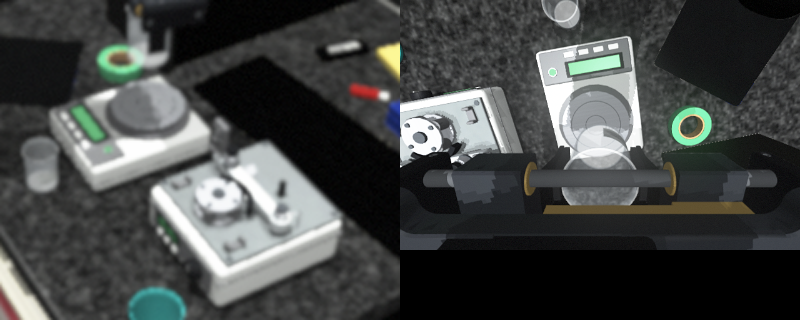

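The beaker is held upright over the pan, with the small beaker and the pump undisturbed.

Request:
arm_command(steps=[{"rot": [0, 0, 0], "slide": [0, -0.001, -0.03], "grip": 0.4}, {"rot": [0, 0, 0], "slide": [-0.001, -0.001, -0.025], "grip": 0.4}, {"rot": [0, 0, 0], "slide": [0, 0, -0.012], "grip": 0.4}, {"rot": [0, 0, 0], "slide": [0, 0, -0.004], "grip": 0.4}, {"rot": [0, 0, 0], "slide": [0, 0, -0.003], "grip": 0.4}, {"rot": [0, 0, 0], "slide": [0, 0, 0], "grip": 0.4}, {"rot": [0, 0, 0], "slide": [0, 0, 0], "grip": 0.4}, {"rot": [0, 0, 0], "slide": [0, 0, 0], "grip": 0.4}])

```text
time: 7.45
ee_pos: [0.5836, -0.1043, 0.0969]
eef_rot: [0.114, 0.993, 0.0, 0.0]
ft_force: [-0.2, -0.5, -0.2]
width: 0.055
grip_force: 12.0
```

Run:
```python
from h import *
np.set_printoptions(precision=3,suppress=True)
q=eyes.camera('wrist');S=sensors.read_state();print(S['time'],S['ee_pos'],S['ft_force'])
im=q['pixels'][:,:,::-1].copy()
for c,z,r in(([.585,-.1025],.062,.05),(S['ee_pos'][:2],.062,.0285),(S['ee_pos'][:2],.136,.0285)):
    P=[proj(q,[c[0]+r*np.cos(a),c[1]+r*np.sin(a),z]) for a in np.linspace(0,6.28,40)]
    cv2.polylines(im,[np.int32(P)],True,(0,0,255),1)
cv2.imwrite('pics/w3.png',im)
```

```text
7.5 [ 0.584 -0.104  0.097] [-0.552  0.31  -0.481]
```

View pics/w3.png

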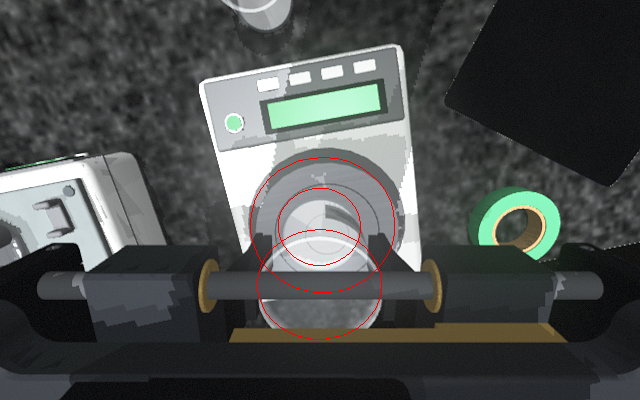

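The beaker base, centred at about (320,228), sits within roughly 4 mm of the pan centre at about (325,222). I'll nudge it −2 mm in x, lower, release and rise.

Request:
arm_command(steps=[{"rot": [0, 0, 0], "slide": [-0.002, 0.001, -0.003], "grip": 0.4}, {"rot": [0, 0, 0], "slide": [0, 0, -0.002], "grip": 0.4}, {"rot": [0, 0, 0], "slide": [0, 0, 0], "grip": 0.4}, {"rot": [0, 0, 0], "slide": [0, 0, 0], "grip": 0.4}, {"rot": [0, 0, 0], "slide": [0, 0, 0], "grip": 1}, {"rot": [0, 0, 0], "slide": [0, 0, 0], "grip": 1}, {"rot": [0, 0, 0], "slide": [0, 0, 0], "grip": 1}, {"rot": [0, 0, 0], "slide": [0, 0, 0], "grip": 1}])

```text
time: 8.5
ee_pos: [0.5814, -0.1033, 0.0916]
eef_rot: [0.114, 0.993, 0.0, 0.0]
ft_force: [0.3, -1.2, 0.2]
width: 0.0841
grip_force: 0.0
```

Request:
arm_command(steps=[{"rot": [0, 0, 0], "slide": [0, 0, 0], "grip": 1}, {"rot": [0, 0, 0], "slide": [0, 0, 0.015], "grip": 1}, {"rot": [0, 0, 0], "slide": [0, 0, 0.035], "grip": 1}, {"rot": [0, 0, 0], "slide": [0, 0, 0.05], "grip": 1}, {"rot": [0, 0, 0], "slide": [0, 0, 0.05], "grip": 1}, {"rot": [0, 0, 0], "slide": [-0.03, -0.02, 0.02], "grip": 0}, {"rot": [0, 0, 0], "slide": [-0.04, -0.03, 0], "grip": 0}, {"rot": [0, 0, 0], "slide": [-0.04, -0.03, 0], "grip": 0}])

```text
time: 9.5
ee_pos: [0.4704, -0.1849, 0.2623]
eef_rot: [0.115, 0.993, -0.0, 0.0]
ft_force: [-0.5, 0.1, 2.9]
width: 0.065
grip_force: 0.0
```

Run:
```python
from h import *
np.set_printoptions(precision=3,suppress=True)
q=eyes.camera('wrist');s=eyes.camera('scene');t=eyes.camera('top');S=sensors.read_state();print(S['time'],S['ee_pos'],S['width'],S['ft_force'])
for n,p in(('w',q),('s',s),('t',t)):
  for k in('large_beaker','thumb_tab'):print(n,k,[(np.round(r['bbox']).tolist(),round(r['conf'],2)) for r in eyes.look_for(k,p)])
  print(proj(p,[.585,-.1025,.06]),proj(p,[.585,-.1025,.134]), 'tab',proj(p,[.585,-.256,.095]),proj(p,[.585,-.256,.14]))
R=lambda p,x0,x1,y0,y1:cv2.resize(p['pixels'][y0:y1,x0:x1,::-1],(400,300),interpolation=cv2.INTER_CUBIC)
cv2.imwrite('pics/c4.png',np.vstack([np.hstack([R(t,250,430,120,255),R(s,300,420,160,250)]),np.hstack([R(q,0,640,0,400),R(q,0,320,150,350)])]))
```

```text
9.65 [ 0.47  -0.185  0.263] 0.052907989955705115 [0.408 1.644 0.15 ]
w large_beaker [([392.0, 230.0, 436.0, 268.0], 0.74), ([101.0, 143.0, 175.0, 197.0], 0.68)]
w thumb_tab [([252.0, 297.0, 292.0, 318.0], 0.74)]
[401.444 247.231] [419.158 276.885] tab [284.644 285.639] [280.056 308.446]
s large_beaker [([324.0, 275.0, 352.0, 315.0], 0.95), ([319.0, 155.0, 346.0, 186.0], 0.71)]
s thumb_tab [([365.0, 188.0, 406.0, 248.0], 0.66)]
[332.901 182.054] [333.59  159.531] tab [367.3   205.362] [368.736 190.973]
t large_beaker [([405.0, 252.0, 437.0, 278.0], 0.92), ([379.0, 178.0, 420.0, 193.0], 0.28)]
t thumb_tab [([381.0, 175.0, 420.0, 190.0], 0.69)]
[285.905 176.181] [283.384 166.49 ] tab [356.514 175.528] [358.571 169.549]
```

View pics/c4.png

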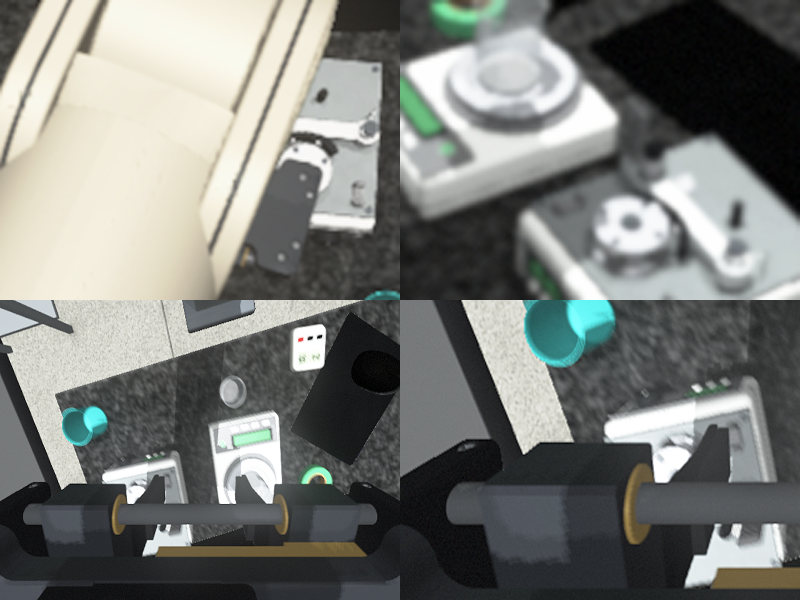

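The beaker stands upright, centred on the pan, and the fingers are clear. The tab agrees with a foot at about (0.585,-0.256). Next I'll bring the shut fingers down in front of the tab.

Request:
arm_command(newtons=40, steps=[{"rot": [0, 0, 0], "slide": [0.022, -0.022, 0], "grip": 0}, {"rot": [0, 0, 0], "slide": [0.022, -0.022, 0], "grip": 0}, {"rot": [0, 0, 0], "slide": [0.021, -0.021, 0], "grip": 0}, {"rot": [0, 0, 0], "slide": [0, 0, -0.04], "grip": 0}, {"rot": [0, 0, 0], "slide": [0, 0, -0.045], "grip": 0}, {"rot": [0, 0, 0], "slide": [0, 0, -0.045], "grip": 0}, {"rot": [0, 0, 0], "slide": [0, 0, -0.022], "grip": 0}, {"rot": [0, 0, 0], "slide": [0, 0, 0], "grip": 0}])

```text
time: 10.95
ee_pos: [0.5361, -0.2481, 0.1086]
eef_rot: [0.114, 0.993, -0.0, -0.001]
ft_force: [0.5, 0.1, 1.0]
width: 0.0005
grip_force: 0.0
```

Run:
```python
from h import *
np.set_printoptions(precision=3,suppress=True)
q=eyes.camera('wrist');s=eyes.camera('scene');S=sensors.read_state();print(S['time'],S['ee_pos'],S['width'],S['ft_force'],S['joint_positions'])
R=lambda p,x0,x1,y0,y1:cv2.resize(p['pixels'][y0:y1,x0:x1,::-1],(400,300),interpolation=cv2.INTER_CUBIC)
cv2.imwrite('pics/c5.png',np.hstack([R(s,310,430,150,240),R(q,0,640,0,400)]))
```

```text
11.05 [ 0.537 -0.249  0.111] 0.000245658041711113 [ 0.009  0.054 -0.042] [-0.431  0.534  1.036  1.729 -0.496  1.167  2.087]
```

View pics/c5.png

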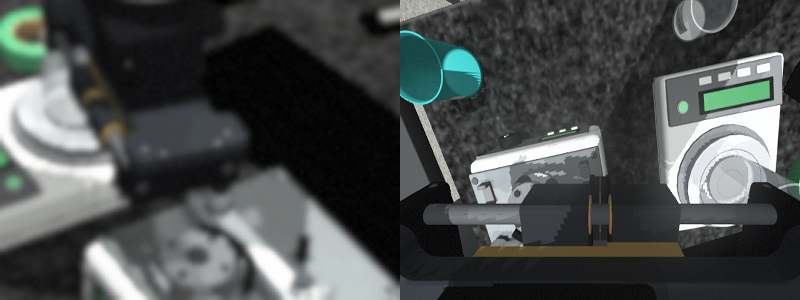

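The fingers are down in front of the tab with no contact force, and the beaker is still centred on the pan. Pushing now.

Request:
arm_command(steps=[{"rot": [0, 0, 0], "slide": [0.012, 0, 0], "grip": 0}, {"rot": [0, 0, -1], "slide": [0.012, 0, 0], "grip": 0}, {"rot": [0, 0, -1], "slide": [0.01, 0, 0], "grip": 0}, {"rot": [0, 0, -2], "slide": [0.01, -0.001, 0], "grip": 0}, {"rot": [0, 0, -2], "slide": [0.01, -0.001, 0], "grip": 0}, {"rot": [0, 0, -2], "slide": [0.01, -0.002, 0], "grip": 0}, {"rot": [0, 0, -2], "slide": [0.009, -0.002, 0], "grip": 0}, {"rot": [0, 0, 0], "slide": [0.006, -0.001, 0], "grip": 0}])

```text
time: 12.05
ee_pos: [0.6149, -0.2542, 0.109]
eef_rot: [0.201, 0.98, 0.001, -0.002]
ft_force: [-8.8, 4.0, 5.7]
width: 0.0005
grip_force: 5.1
```

```bash
python3 -c "
from h import *
S=sensors.read_state();print(S['time'],S['ee_pos'],S['ft_force'],S['torque'],S['joint_positions'])"
```

```text
12.05 [ 0.61486278 -0.25417767  0.1090248 ] [-8.82214347  3.95522421  5.73493424] [1.05107397 1.82883804 0.10705927] [-0.33701005  0.70420568  0.99221066  1.51380471 -0.60619421  1.25973982
  1.90314314]
```

Request:
arm_command(steps=[{"rot": [0, 0, 0], "slide": [0.004, -0.001, 0], "grip": 0}, {"rot": [0, 0, 0], "slide": [0.004, -0.001, 0], "grip": 0}, {"rot": [0, 0, 0], "slide": [0.003, -0.001, 0], "grip": 0}, {"rot": [0, 0, 0], "slide": [0, 0, 0], "grip": 0}, {"rot": [0, 0, 0], "slide": [0, 0, 0], "grip": 0}, {"rot": [0, 0, 0], "slide": [0, 0, 0], "grip": 0}, {"rot": [0, 0, 0], "slide": [0, 0, 0], "grip": 0}, {"rot": [0, 0, 0], "slide": [0, 0, 0], "grip": 0}])

```text
time: 13.05
ee_pos: [0.625, -0.258, 0.109]
eef_rot: [0.201, 0.98, 0.001, -0.002]
ft_force: [-7.5, 3.3, 3.6]
width: 0.0003
grip_force: 4.7
```

Request:
arm_command(steps=[{"rot": [0, 0, 0], "slide": [0.003, -0.001, 0], "grip": 0}, {"rot": [0, 0, 0], "slide": [0.003, -0.001, 0], "grip": 0}, {"rot": [0, 0, 0], "slide": [0.002, -0.001, 0], "grip": 0}, {"rot": [0, 0, 0], "slide": [0, 0, 0], "grip": 0}, {"rot": [0, 0, 0], "slide": [0, 0, 0], "grip": 0}, {"rot": [0, 0, 0], "slide": [0, 0, 0], "grip": 0}, {"rot": [0, 0, 0], "slide": [0, 0, 0], "grip": 0}, {"rot": [0, 0, 0], "slide": [0, 0, 0], "grip": 0}])

```text
time: 14.05
ee_pos: [0.6325, -0.2613, 0.109]
eef_rot: [0.202, 0.979, 0.0, -0.002]
ft_force: [-9.8, 3.8, 4.9]
width: 0.0004
grip_force: 5.5
```

Request:
arm_command(steps=[{"rot": [0, 0, 0], "slide": [0.002, -0.001, 0], "grip": 0}, {"rot": [0, 0, 0], "slide": [0.002, -0.001, 0], "grip": 0}, {"rot": [0, 0, 0], "slide": [0.002, -0.001, 0], "grip": 0}, {"rot": [0, 0, 0], "slide": [0, 0, 0], "grip": 0}, {"rot": [0, 0, 0], "slide": [0, 0, 0], "grip": 0}, {"rot": [0, 0, 0], "slide": [0, 0, 0], "grip": 0}, {"rot": [0, 0, 0], "slide": [0, 0, 0], "grip": 0}, {"rot": [0, 0, 0], "slide": [0, 0, 0], "grip": 0}])

```text
time: 15.05
ee_pos: [0.6337, -0.2619, 0.1087]
eef_rot: [0.202, 0.979, 0.003, -0.008]
ft_force: [-37.7, 20.4, 22.0]
width: 0.0008
grip_force: 21.7
```

The force jumps while the position holds, so the arm is on its stop. I'll ease the over-press a little and check the beaker.

Request:
arm_command(steps=[{"rot": [0, 0, 0], "slide": [-0.002, 0.001, 0], "grip": 0}, {"rot": [0, 0, 0], "slide": [0, 0, 0], "grip": 0}, {"rot": [0, 0, 0], "slide": [0, 0, 0], "grip": 0}, {"rot": [0, 0, 0], "slide": [0, 0, 0], "grip": 0}, {"rot": [0, 0, 0], "slide": [0, 0, 0], "grip": 0}, {"rot": [0, 0, 0], "slide": [0, 0, 0], "grip": 0}, {"rot": [0, 0, 0], "slide": [0, 0, 0], "grip": 0}, {"rot": [0, 0, 0], "slide": [0, 0, 0], "grip": 0}])

```text
time: 16.05
ee_pos: [0.6333, -0.2617, 0.1088]
eef_rot: [0.202, 0.979, 0.002, -0.006]
ft_force: [-28.5, 14.7, 16.5]
width: 0.0006
grip_force: 16.3
```

Run:
```python
from h import *
np.set_printoptions(precision=3,suppress=True)
q=eyes.camera('wrist');s=eyes.camera('scene');S=sensors.read_state();print(S['time'],S['ee_pos'],S['ft_force'])
for n,p in(('w',q),('s',s)):
  print(n,[(np.round(r['bbox']).tolist(),round(r['conf'],2)) for r in eyes.look_for('large_beaker',p)],proj(p,[.584,-.1025,.06]),proj(p,[.584,-.1025,.134]))
```

```text
16.15 [ 0.633 -0.262  0.109] [-28.752  14.394  17.672]
w [([480.0, 0.0, 640.0, 101.0], 0.83), ([2.0, 0.0, 74.0, 54.0], 0.62)] [517.436  62.172] [631.162  31.78 ]
s [([326.0, 275.0, 353.0, 314.0], 0.95), ([320.0, 152.0, 347.0, 189.0], 0.89)] [332.583 182.173] [333.259 159.648]
```

The beaker shows where expected in both views (scene box 320–347, 152–189). The tab is held against its stop at about 32 N sideways. Handing in.

```bash
python3 -c "
from bench import order
print(order.close_job())"
```

```text
the job is handed in; nothing more can be done
None
```

The job is handed in, with no verdict returned: the larger beaker stands centred and released on the balance pan, and the shut fingers hold the thumb tab hard against its stop at about 32 N.

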